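# Preset the coolant valve of the lamp test rig

## Robot

A 6-joint arm with a two-finger parallel gripper is mounted at the origin on the work surface. World frame = base frame: x ahead of the robot, y to its left, z up, the work surface at z = 0. Lengths are in mm, angles in degrees, forces in N, time in s.
With the tool pointing down it reaches from about 300 to 1000 mm from the base axis. Payload 5.1 kg.
Tool frame: the origin (TCP) lies midway between the tips of the shut fingers; the grasp point (between the pads) lies 19 mm behind it; z points along the fingers, y is the line along which they close (so a half turn about z gives the same grasp; the last joint's range is limited). The gripper opens to 95 mm and grips with 3 to 60 N. Pads are 20 mm wide; open, the fingers measure 119 mm over their backs; the gripper's body (75 mm by 180 mm) begins 59 mm behind the grasp point.
Start: joints at [-74.748, 7.093, 94.555, -0, 78.352, -4.733], TCP at [222.118, -610.859, 214.656] pointing down, gripper open.
Joint ranges: [-149.61, 149.61], [-58.7, 133.49], [1.44, 155.28], [-77.14, 257.14], [18.33, 153.61], [-166.67, 166.67]. Speed limits (degrees/s): [147.25, 147.25, 180, 180, 180, 180].

## Interface

Orientations are given as a 3x3 rotation matrix whose columns are the frame's x, y, z axes.
In Python, from station import status, vision, arm, nets gives the robot as it stands. The module is installed in compiled form; this text tells all that it offers.
- The arm moves only by the tool jog_arm, never from a script. Its argument "rows" is one flat list of numbers, 6 for each row, row after row: the shift along the tool's x, y, z in units of 30 mm (1.0 is 30 mm), then the turn, a rotation vector about the tool's x, y, z in units of 6 degrees (1.0 is 6 degrees). In form: [tx, ty, tz, wx, wy, wz, tx, ty, tz, wx, wy, wz, ...]. A call has exactly 5 rows; each row is the pose to reach, as a shift and turn from the pose commanded when the call began, along the tool's axes at that moment; what a row does not reach only later rows make up. A row lasts 1/12 s, in which the tool goes at most 41.7 mm and 7.16 degrees, less where a joint would pass 70% of its speed; a pose out of reach is approached as far as the arm can. A call with a gripper value outside its range is refused whole. "jaw" is the finger opening in mm, from 0 to 95.1, set as the call begins (left out, the last holds). The fingers move at their own pace and stop on an object; "squeeze" is the grip in N (left out, the last holds). Time passes only in rows, so rows that repeat a pose let the fingers close, or fill a call up. It gives the time, the measured TCP pose, the force, the opening and the grip force at its end, in the units of the state.
- status.get_obs(): the state, without advancing time (a new reading comes with each control period).
- vision.grab_frame(name): name is "side" or "top"; returns the picture (400x640x3 uint8, blue, green, red); there is no depth.
- vision.camera_params(name): a dict with "fx", "fy", "cx", "cy" (pixels), "pose" (4x4, takes a point from camera to world coordinates). Camera axes: x right, y down, z forward; pixel columns grow to the right and rows downward; lengths in mm; the calibration is good to about 2 mm. A picture is of the moment at which its call begins. camera_params takes no time and is no camera call.
- arm.sign_off(): hands the job in; it is judged then, once.
Trained networks look in the newest picture that a camera, given by its name, has taken for a name from the list of things; names that differ only in an ending like _2 or _b are one class to them, and where a whole thing is asked for, a point or a joint stands for the part that bears it (a point fixed in the world has none). Each returns a list of dicts, best first, with "conf" (0 to 1); they miss things now and then, are a little off and sometimes report something else, mostly with a low value. They report only what shows in the picture. A call takes as long as a camera call.
- nets.recognise(camera, target): "position" ([row, column] in pixels, amid what is visible of it).
The state is a dict: "time_s": time; "qpos": joint angles; "qvel": joint speeds; "joint_torque": joint torques, N m; "eef_pos": TCP position; "tcp_rot": TCP orientation; "ft_force": force on the tool from outside, world axes, zero at the start; "torque": the same for the moment, N m; "grip_width": opening from 0.0 (shut) to 1.0 (fully open); "finger_force": force on a finger pad.
Only numpy, scipy, OpenCV 4.12 (cv2) and the standard library are available. Lean on these libraries where they do the work, as an engineer would, in place of code of your own. Each camera call takes 0.05 s, during which the arm holds its last target. There are 200 camera calls.

## Task

The regulating valve on the lamp cooling rig has been left open at some unknown setting: screw its handwheel shut (clockwise from above) until it stops on its seat, then back it off exactly two full turns. Finish still gripping the wheel's upright handle there, with the wheel at rest, so that it cannot creep while I lock it; leave the lever valve and the other things on the rig and bench alone.

Things in the scene. Friction and masses are not known exactly. Their poses are not given: they have to be found in the camera images.
- wheel (a joint): How far the regulating valve is open: angle of its handwheel in rad. 0 = shut on its seat, a hard stop; grows counter-clockwise seen from above (opening), 6.283 a turn, travel ends at 25.1. It starts between 0.55 and 1.35 turns. The packing drags with a steady 4 to 5 N at the handle both ways, and the wheel stays where it is left. The stem lifts wheel and handle 2 mm a turn as it opens.
- handle_mid (a point): Middle of the handwheel's revolving handle: a plain bright steel upright cylinder, 24 mm in diameter, 60 mm tall, standing on the wheel's rim, its axis 50 mm from the wheel's. The point lies on its axis, 33 mm above its foot, 27 mm below its top, 229 mm above the bench when the valve is shut. It spins freely on its pin, so a gripper from above can lead it round the circle without turning itself.
- wheel_axis (a point): Point on the handwheel's fixed upright axis, centre of the handle's circle, 185 mm above the bench. The wheel is a dark level ring 123 mm across, 13 mm thick, with hub and three spokes, on the stem of the brass globe valve; its rim and hub nut end 35 mm or more below the handle's middle. Site z up, y along the pipe; with the valve shut the handle stands on the point's +x side.
- rig_base (a point): Underside of the rig's base plate, under the handwheel's axis; axes as point wheel_axis. Aluminium plate 160 x 700 x 10 mm (from y -310 to +390 mm), fixed to the bench, with a 28 mm copper pipe 75 mm up along y: riser at y -270, lever ball valve -180, pressure gauge -103 (163 mm tall), globe valve 0, cold plate 130 mm square with a lamp chip +235 (97 mm tall).
- isolator (a joint): Lever of the ball valve, a flat grey-sleeved lever 115 mm long lying along the pipe 117 mm up, 180 mm towards -y from the handwheel: 0 = open, grows to 1.57 crosswise (shut). Leave at 0.
- wrench: Bystander: steel spanner 190 mm long, 8 mm thick, lying on the base plate beside the valve; origin under its middle.
- union_nut: Bystander: brass ring nut 42 mm across, 18 mm tall, on the base plate; origin under its centre.
- solder_reel: Bystander: reel of solder wire, 54 mm across, 40 mm tall, standing on the bench; origin under its centre.
- tape_measure: Bystander: black tape measure 66 x 62 x 34 mm on the bench; origin under its centre.
- multimeter: Bystander: grey multimeter 160 x 78 x 36 mm lying on the bench behind the rig; origin under its centre.
- heatsink: Bystander: finned aluminium heatsink 80 x 80 x 38 mm on the bench behind the rig; origin under its centre.
- screwdriver: Bystander: screwdriver 150 mm long, 26 mm thick black handle, lying on the base plate beside the lever valve; origin under its middle.

How it is judged:
By the outcome, as a careful person would: the job done as asked, in the order asked, and still so for the second after the job is handed in, while the arm keeps its last pose, push and grip.
It also fails if it takes over 64 s, if anything falls off the work surface, if the arm or the gripper's body presses on something with over 40 N, if the wrist force passes 120 N, or if a joint passes its speed limit or range.

## Working session

There is one attempt and no reset: what is moved stays moved. The work goes in short steps, Python scripts to look and compute and a tool call to move; the robot and the scene stay as the last step left them, time stands still between calls to the robot, and variables do not carry over. Pictures are saved under pics/ and viewed, at most 10 in all, crops included, and the job is handed in when it is done.

Besides the shell and the picture viewer there is one more tool, called after ">>>" as name(argument=value, ...) on one line, values as JSON. jog_arm: Moves the arm, as the interface text tells. Its arguments: {"type":"object","properties":{"rows":{"type":"array"},"jaw":{"type":"number"},"squeeze":{"type":"number"}},"required":["rows"]}

```bash
mkdir -p pics
cat > h.py <<'E'
import numpy as np, cv2
from station import status, vision, arm, nets
def proj(c,P):
    k=vision.camera_params(c); T=np.linalg.inv(np.array(k["pose"])); p=T[:3,:3]@np.array(P)+T[:3,3]
    return [k["fy"]*p[1]/p[2]+k["cy"],k["fx"]*p[0]/p[2]+k["cx"]]
def ray(c,rc):
    k=vision.camera_params(c); T=np.array(k["pose"]); d=np.array([(rc[1]-k["cx"])/k["fx"],(rc[0]-k["cy"])/k["fy"],1]); return T[:3,3],T[:3,:3]@d
def atz(c,rc,z):
    o,d=ray(c,rc); return o+d*(z-o[2])/d[2]
def tri(a,b):
    (o1,d1),(o2,d2)=a,b; s=np.linalg.lstsq(np.c_[d1,-d2],o2-o1,rcond=None)[0]; p,q=o1+s[0]*d1,o2+s[1]*d2; return (p+q)/2,np.linalg.norm(p-q)
E
python3 - <<'E'
from h import *
np.set_printoptions(precision=1,suppress=True)
o=status.get_obs(); print(o)
for c in ["side","top"]:
    cv2.imwrite(f"pics/{c}0.png",vision.grab_frame(c)); print(np.array(vision.camera_params(c)["pose"]))
    for t in ["handle_mid","wheel","isolator","rig_base"]:
        print(c,t,[(np.round(d["position"]),round(d["conf"],2)) for d in nets.recognise(c,t)[:3]])
E
```

```text
{'time_s': 0.0, 'qpos': array([-74.7,   7.1,  94.6,  -0. ,  78.4,  -4.7]), 'qvel': array([-0. ,  0. ,  0. , -0.1, -0.1,  0. ]), 'joint_torque': array([ -0. , -41.8, -36. ,   0.1,   0. ,  -0. ]), 'eef_pos': array([ 222. , -610.2,  213.4]), 'tcp_rot': array([[ 0.9,  0.3, -0. ],
       [ 0.3, -0.9,  0. ],
       [ 0. , -0. , -1. ]]), 'ft_force': array([-0.2,  0.8, -0.5]), 'torque': array([ 0. , -0.1, -0. ]), 'finger_force': 0.0, 'grip_width': 1.0025123144743606}
[[   1.    -0.1    0.1  532.8]
 [  -0.1   -0.7    0.7 -499.9]
 [  -0.    -0.7   -0.7  676.1]
 [   0.     0.     0.     1. ]]
side handle_mid [(array([196., 320.]), 0.91), (array([293., 294.]), 0.74)]
side wheel [(array([211., 296.]), 0.58), (array([250., 326.]), 0.25)]
side isolator [(array([347., 278.]), 0.9)]
side rig_base [(array([288., 299.]), 0.57)]
[[  0.   -1.    0.1 472.4]
 [ -1.   -0.    0.   22.4]
 [ -0.   -0.1  -1.  995.7]
 [  0.    0.    0.    1. ]]
top handle_mid [(array([185., 362.]), 0.65)]
top wheel [(array([206., 355.]), 0.75)]
top isolator [(array([238., 455.]), 0.9)]
top rig_base [(array([214., 338.]), 0.62)]
```

View pics/side0.png

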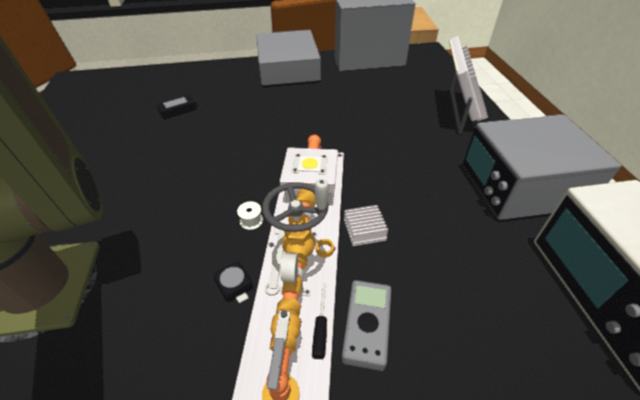

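View pics/top0.png

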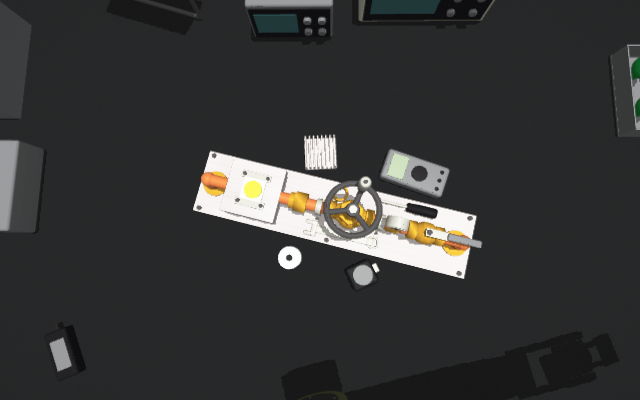

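The side view shows the wheel near (295,207), with the bright handle standing at about (321,194). The top view shows the hub at (352,209), the handle top at (365,183), the chip at (253,190) and the lever on the right. Rig +y therefore points to image left (about world +y), and the handle sits slightly clockwise of shut, so roughly 0.95 turn open. Next I'll refine these positions.

```bash
python3 - <<'E'
from h import *
np.set_printoptions(precision=1,suppress=True)
print("yaw",status.get_obs()["tcp_rot"])
chip=atz("top",(190,253),90); print("chip",chip)
# plate corners (z=10), from bright plate outline
im=cv2.imread("pics/top0.png"); 
C=[atz("top",p,10) for p in [(151,211),(210,194),(278,464),(215,477)]]; C=np.array(C); print(C)
e=(C[1]+C[0])/2-(C[2]+C[3])/2; L=np.linalg.norm(e[:2]); e/=L; th=np.degrees(np.arctan2(e[1],e[0]))-90
ax=(C[2]+C[3])/2+e*310; print("L",L,"rig yaw",th,"axis from plate",ax)
print("hub top",atz("top",(209,352),195))
print("handle top view", atz("top",(183,365),258))
p,r=tri(ray("top",(185,362)),ray("side",(196,320))); print("tri mid",p,r)
for c in ["top","side"]:
    i=vision.grab_frame(c); rc=proj(c,ax+[0,0,200]); r0,c0=int(rc[0]),int(rc[1])
    z=cv2.resize(i[r0-60:r0+40,c0-60:c0+60],None,fx=5,fy=5,interpolation=cv2.INTER_CUBIC); cv2.imwrite(f"pics/{c}z.png",z); print(c,r0-60,c0-60)
E
python3 -c "
import cv2,numpy as np
cv2.imwrite('pics/zz.png',cv2.resize(np.vstack([cv2.imread('pics/topz.png'),cv2.imread('pics/sidez.png')]),(360,600)))"
```

```text
yaw [[ 0.9  0.3 -0. ]
 [ 0.3 -0.9  0. ]
 [-0.  -0.  -1. ]]
chip [611.9 199.9  90. ]
[[ 726.2  328.6   10. ]
 [ 571.8  365.    10. ]
 [ 409.2 -310.8   10. ]
 [ 564.4 -349.3   10. ]]
L 696.0549720726713 rig yaw -13.474985416136093 axis from plate [559.  -28.6  10. ]
hub top [557.5 -26.  195. ]
handle top view [600.8 -47.  258. ]
tri mid [602.3 -44.6 219.1] 2.363395753734244
top 147 293
side 136 235
```

View pics/topz.png

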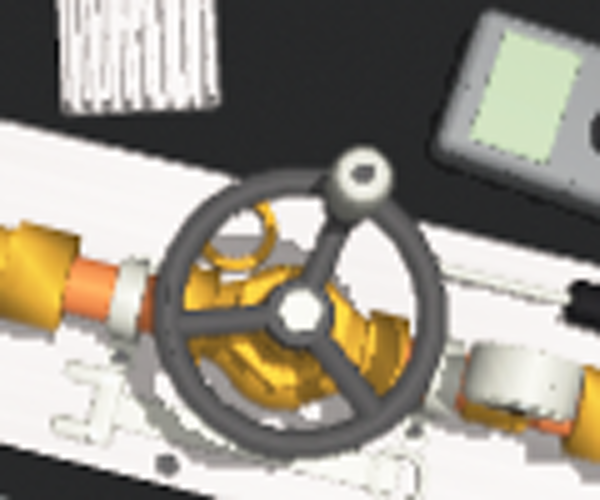

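View pics/sidez.png

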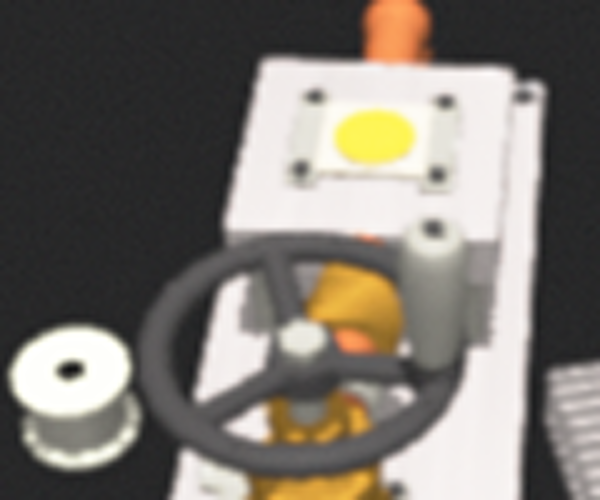

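The crops are sharper. In the top view the handle top is at (row 182, col 366) and the rim centre at (209.2, 353.3). In the side view the handle top is at (182, 321.6).

Run:
```python
from h import *
np.set_printoptions(precision=2,suppress=True)
p,r=tri(ray("top",(182,366)),ray("side",(182,321.6))); print("handle top",p,r)
h=atz("top",(182,366),258); h2=atz("side",(182,321.6),258); a=atz("top",(209.2,353.3),190); s=atz("side",(136+355/5,235+301/5),190)
print(h,h2,a,"side rim c",s)
for q in (p,h,h2):
  d=(q-a)[:2]; print(np.linalg.norm(d),np.degrees(np.arctan2(d[1],d[0]))+13.5)
o=status.get_obs(); R=o["tcp_rot"]; T=np.array([h[0],h[1],212+0])
print(o["eef_pos"],R, "shift units", R.T@(T-o["eef_pos"])/30)
```

```text
handle top [603.32 -49.1  255.97] 0.33306128226600024
[602.79 -48.9  258.  ] [603.14 -51.25 258.  ] [557.68 -28.96 190.  ] side rim c [556.52 -36.47 190.  ]
49.881671805475484 -10.320518825176514
49.31795125353597 -10.357794004845854
50.632735037892516 -12.627349889769146
[ 222.14 -610.88  214.7 ] [[ 0.94  0.34  0.  ]
 [ 0.34 -0.94 -0.  ]
 [ 0.    0.   -1.  ]] shift units [ 18.33 -13.27   0.09]
```

>>> jog_arm(rows=[0,0,-1.3,0,0,0,0,0,-2.6,0,0,0,1.1,-0.8,-2.6,0,0,0,2.2,-1.6,-2.6,0,0,0,3.3,-2.4,-2.6,0,0,0], jaw=80, squeeze=30)

```text
time_s: 1.02
eef_pos: [291.0, -508.9, 294.0]
tcp_rot: [[0.94, 0.34, 0.001], [0.34, -0.94, -0.002], [0.0, 0.002, -1.0]]
ft_force: [1.0, -0.6, -0.0]
grip_width: 0.848
finger_force: 0.0
```

>>> jog_arm(rows=[1.1,-0.8,0,0,0,0,2.2,-1.6,0,0,0,0,3.3,-2.4,0,0,0,0,4.4,-3.2,0,0,0,0,5.5,-4,0,0,0,0])

```text
time_s: 1.43
eef_pos: [405.3, -338.4, 293.0]
tcp_rot: [[0.94, 0.341, 0.001], [0.341, -0.94, -0.001], [0.0, 0.001, -1.0]]
ft_force: [0.6, 0.3, -0.1]
grip_width: 0.841
finger_force: 0.0
```

>>> jog_arm(rows=[1.1,-0.8,0,0,0,0,2.2,-1.6,0,0,0,0,3.3,-2.4,0,0,0,0,4.4,-3.2,0,0,0,0,5.5,-4,0,0,0,0])

```text
time_s: 1.85
eef_pos: [519.4, -169.1, 293.1]
tcp_rot: [[0.94, 0.342, 0.001], [0.342, -0.94, -0.0], [0.001, 0.001, -1.0]]
ft_force: [1.1, -0.2, 0.9]
grip_width: 0.841
finger_force: 0.0
```

Run:
```python
from h import *
np.set_printoptions(precision=3,suppress=True)
o=status.get_obs(); R=o["tcp_rot"]; print(o["time_s"],o["eef_pos"],R,o["ft_force"],R.T@([603,-49.3,295]-o["eef_pos"])/30)
```

```text
1.85 [ 519.422 -169.121  293.069] [[ 0.94   0.342  0.001]
 [ 0.342 -0.94  -0.   ]
 [ 0.001  0.001 -1.   ]] [ 1.084 -0.167  0.877] [ 3.983 -2.801 -0.064]
```

>>> jog_arm(rows=[1,-0.7,0,0,0,0,2,-1.4,0,0,0,0,3,-2.1,0,0,0,0,4,-2.8,0,0,0,0,4,-2.8,0,0,0,0], jaw=60)

```text
time_s: 2.27
eef_pos: [604.9, -46.2, 292.3]
tcp_rot: [[0.938, 0.347, 0.001], [0.347, -0.938, 0.002], [0.001, -0.002, -1.0]]
ft_force: [-1.1, -0.4, -0.2]
grip_width: 0.636
finger_force: 0.0
```

Run:
```python
from h import *
np.set_printoptions(precision=3,suppress=True)
o=status.get_obs(); R=o["tcp_rot"]; print(o["time_s"],o["eef_pos"],o["qpos"],o["ft_force"],R.T@([603,-49.3,212]-o["eef_pos"])/30)
i=vision.grab_frame("side"); cv2.imwrite("pics/s2.png",cv2.resize(i[80:260,200:440],None,fx=3,fy=3))
```

```text
2.2667 [604.923 -46.193 292.27 ] [-9.5   -0.457 95.03   0.133 85.409 60.188] [-1.081 -0.393 -0.186] [-0.1    0.08   2.675]
```

View pics/s2.png

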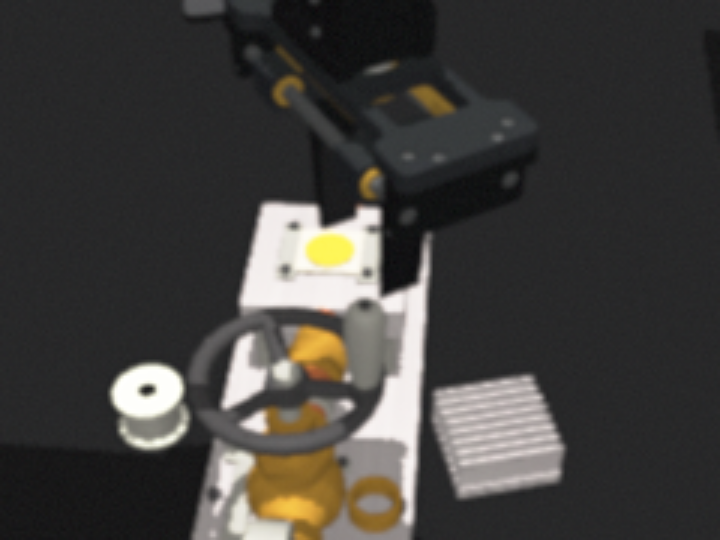

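The open fingers straddle the handle: the near tip is at crop (400,293), the far one at (335,225), and the handle top at (365,303). I'll let the arm settle, then descend.

>>> jog_arm(rows=[0,0,0,0,0,0,0,0,0,0,0,0,0,0,0.3,0,0,0,0,0,0.6,0,0,0,0,0,0.6,0,0,0])

```text
time_s: 2.73
eef_pos: [601.1, -51.9, 271.6]
tcp_rot: [[0.94, 0.34, -0.004], [0.34, -0.94, 0.001], [-0.004, -0.002, -1.0]]
ft_force: [-0.0, -0.1, -1.2]
grip_width: 0.629
finger_force: 0.0
```

>>> jog_arm(rows=[0.02,-0.05,0.6,0,0,0,0.02,-0.05,1.2,0,0,0,0.02,-0.05,1.8,0,0,0,0.02,-0.05,2.05,0,0,0,0.02,-0.05,2.05,0,0,0])

```text
time_s: 3.15
eef_pos: [601.0, -49.6, 210.0]
tcp_rot: [[0.94, 0.341, -0.005], [0.341, -0.94, 0.001], [-0.005, -0.003, -1.0]]
ft_force: [-0.4, 0.1, -0.8]
grip_width: 0.633
finger_force: 0.0
```

>>> jog_arm(rows=[0,0,0,0,0,0,0,0,0,0,0,0,0,0,0,0,0,0,0,0,0,0,0,0,0,0,0,0,0,0])

```text
time_s: 3.57
eef_pos: [603.2, -49.6, 214.2]
tcp_rot: [[0.94, 0.342, 0.002], [0.342, -0.94, -0.0], [0.001, 0.001, -1.0]]
ft_force: [-0.6, 0.0, 1.0]
grip_width: 0.628
finger_force: 0.0
```

>>> jog_arm(rows=[0,0,0,0,0,0,0,0,0,0,0,0,0,0,0,0,0,0,0,0,0,0,0,0,0,0,0,0,0,0], jaw=10, squeeze=40)

```text
time_s: 3.98
eef_pos: [602.7, -49.4, 213.1]
tcp_rot: [[0.94, 0.342, -0.0], [0.342, -0.94, 0.0], [-0.0, -0.0, -1.0]]
ft_force: [-0.5, 0.2, -0.8]
grip_width: 0.341
finger_force: 0.0
```

>>> jog_arm(rows=[0,0,0,0,0,0,0,0,0,0,0,0,0,0,0,0,0,0,0,0,0,0,0,0,0,0,0,0,0,0])

```text
time_s: 4.4
eef_pos: [602.5, -48.9, 213.0]
tcp_rot: [[0.94, 0.342, -0.001], [0.342, -0.94, 0.001], [-0.0, -0.001, -1.0]]
ft_force: [-2.3, 4.1, 1.3]
grip_width: 0.249
finger_force: 40.0
```

```bash
cat > gen.py <<'E'
import sys,json,numpy as np
# gen.py x y z  cx cy r  phi_start step n_calls zref(phi0) : prints calls, ends with commanded pose
x,y,z,cx,cy,r,phi,step=map(float,sys.argv[1:9]); n=int(sys.argv[9])
c,s=np.cos(np.radians(20)),np.sin(np.radians(20)); R=np.array([[c,s,0],[s,-c,0],[0,0,-1]])
p=np.array([x,y,z]); z0,phi0=z,phi
for k in range(n):
    rows=[]
    for j in range(5):
        phi+=step; a=np.radians(phi)
        t=np.array([cx+r*np.cos(a),cy+r*np.sin(a),z0+2*(phi-phi0)/360])
        u=np.round(R.T@(t-p)/30,2)+0.0; rows+=list(u)+[0,0,0]
    p=p+R@u*30
    print([float(v) if v else 0 for v in rows]); print("   phi",phi,"cmd",p.round(2))
E
python3 gen.py 603 -49.4 213.2 558 -29 50 -24.3 -10 3
```

```text
[-0.2, 0.2, 0, 0, 0, 0, -0.45, 0.35, 0, 0, 0, 0, -0.73, 0.45, 0.01, 0, 0, 0, -1.01, 0.51, 0.01, 0, 0, 0, -1.3, 0.51, 0.01, 0, 0, 0]
   phi -74.3 cmd [571.58 -77.12 212.9 ]
[-0.29, -0.05, 0, 0, 0, 0, -0.56, -0.14, 0, 0, 0, 0, -0.82, -0.29, 0, 0, 0, 0, -1.04, -0.47, 0.01, 0, 0, 0, -1.23, -0.69, 0.01, 0, 0, 0]
   phi -124.3 cmd [529.83 -70.28 212.6 ]
[-0.15, -0.25, 0, 0, 0, 0, -0.25, -0.52, 0, 0, 0, 0, -0.31, -0.81, 0, 0, 0, 0, -0.31, -1.1, 0.01, 0, 0, 0, -0.26, -1.38, 0.01, 0, 0, 0]
   phi -174.3 cmd [508.34 -34.05 212.3 ]
```

>>> jog_arm(rows=[-0.2,0.2,0,0,0,0,-0.45,0.35,0,0,0,0,-0.73,0.45,0.01,0,0,0,-1.01,0.51,0.01,0,0,0,-1.3,0.51,0.01,0,0,0])

```text
time_s: 4.82
eef_pos: [572.1, -76.2, 212.8]
tcp_rot: [[0.94, 0.342, 0.003], [0.342, -0.94, 0.003], [0.004, -0.001, -1.0]]
ft_force: [3.1, 7.1, -1.8]
grip_width: 0.246
finger_force: 40.0
```

>>> jog_arm(rows=[-0.29,-0.05,0,0,0,0,-0.56,-0.14,0,0,0,0,-0.82,-0.29,0,0,0,0,-1.04,-0.47,0.01,0,0,0,-1.23,-0.69,0.01,0,0,0])

```text
time_s: 5.23
eef_pos: [530.8, -71.4, 212.7]
tcp_rot: [[0.94, 0.341, 0.005], [0.341, -0.94, -0.002], [0.004, 0.004, -1.0]]
ft_force: [6.5, -0.7, -3.4]
grip_width: 0.247
finger_force: 40.0
```

>>> jog_arm(rows=[-0.15,-0.25,0,0,0,0,-0.25,-0.52,0,0,0,0,-0.31,-0.81,0,0,0,0,-0.31,-1.1,0.01,0,0,0,-0.26,-1.38,0.01,0,0,0])

```text
time_s: 5.65
eef_pos: [507.5, -36.4, 212.4]
tcp_rot: [[0.94, 0.341, -0.001], [0.341, -0.94, -0.006], [-0.003, 0.005, -1.0]]
ft_force: [-3.4, -5.6, 0.0]
grip_width: 0.248
finger_force: 40.0
```

>>> jog_arm(rows=[0,0,0,0,0,0,0,0,0,0,0,0,0,0,0,0,0,0,0,0,0,0,0,0,0,0,0,0,0,0])

```text
time_s: 6.07
eef_pos: [507.3, -34.9, 212.4]
tcp_rot: [[0.94, 0.342, -0.002], [0.342, -0.94, -0.001], [-0.003, 0.0, -1.0]]
ft_force: [-6.4, -0.9, 1.9]
grip_width: 0.243
finger_force: 40.0
```

```bash
python3 gen.py 508.34 -34.05 212.3 556.8 -28.6 50 -173.7 -10 3
```

```text
[0.05, -0.29, 0, 0, 0, 0, 0.19, -0.54, 0, 0, 0, 0, 0.38, -0.77, 0.01, 0, 0, 0, 0.59, -0.96, 0.01, 0, 0, 0, 0.84, -1.11, 0.01, 0, 0, 0]
   phi -223.7 cmd [520.63   5.86 212.  ]
[0.27, -0.11, 0, 0, 0, 0, 0.56, -0.16, 0, 0, 0, 0, 0.85, -0.17, 0, 0, 0, 0, 1.13, -0.13, 0.01, 0, 0, 0, 1.41, -0.03, 0.01, 0, 0, 0]
   phi -273.7 cmd [560.07  21.17 211.7 ]
[0.25, 0.14, 0, 0, 0, 0, 0.48, 0.32, 0, 0, 0, 0, 0.67, 0.54, 0, 0, 0, 0, 0.82, 0.78, 0.01, 0, 0, 0, 0.93, 1.05, 0.01, 0, 0, 0]
   phi -323.7 cmd [597.06   1.12 211.4 ]
```

>>> jog_arm(rows=[0.05,-0.29,0,0,0,0,0.19,-0.54,0,0,0,0,0.38,-0.77,0.01,0,0,0,0.59,-0.96,0.01,0,0,0,0.84,-1.11,0.01,0,0,0])

```text
time_s: 6.48
eef_pos: [519.6, 5.0, 212.1]
tcp_rot: [[0.94, 0.341, -0.003], [0.341, -0.94, -0.002], [-0.003, 0.001, -1.0]]
ft_force: [-3.9, -3.0, 2.1]
grip_width: 0.244
finger_force: 40.0
```

>>> jog_arm(rows=[0.27,-0.11,0,0,0,0,0.56,-0.16,0,0,0,0,0.85,-0.17,0,0,0,0,1.13,-0.13,0.01,0,0,0,1.41,-0.03,0.01,0,0,0])

```text
time_s: 6.9
eef_pos: [559.5, 21.5, 211.7]
tcp_rot: [[0.94, 0.342, -0.002], [0.342, -0.94, 0.001], [-0.002, -0.002, -1.0]]
ft_force: [-4.7, 1.1, 2.5]
grip_width: 0.247
finger_force: 40.0
```

>>> jog_arm(rows=[0.25,0.14,0,0,0,0,0.48,0.32,0,0,0,0,0.67,0.54,0,0,0,0,0.82,0.78,0.01,0,0,0,0.93,1.05,0.01,0,0,0])

```text
time_s: 7.32
eef_pos: [596.8, 1.6, 211.4]
tcp_rot: [[0.94, 0.342, -0.002], [0.342, -0.94, 0.002], [-0.001, -0.002, -1.0]]
ft_force: [-3.6, 1.4, 1.5]
grip_width: 0.247
finger_force: 40.0
```

>>> jog_arm(rows=[0,0,0,0,0,0,0,0,0,0,0,0,0,0,0,0,0,0,0,0,0,0,0,0,0,0,0,0,0,0])

```text
time_s: 7.73
eef_pos: [597.5, 0.4, 211.6]
tcp_rot: [[0.94, 0.342, 0.002], [0.342, -0.94, -0.002], [0.002, 0.002, -1.0]]
ft_force: [3.4, -3.4, -0.3]
grip_width: 0.248
finger_force: 40.0
```

```bash
python3 gen.py 597.06 1.12 211.4 556.8 -28.6 50 -323.7 -6 1;  python3 gen.py 597.06 1.12 211.4 556.8 -28.6 50 -323.7 -8 1
```

```text
[0.04, 0.17, 0, 0, 0, 0, 0.06, 0.35, 0, 0, 0, 0, 0.07, 0.52, 0, 0, 0, 0, 0.05, 0.7, 0, 0, 0, 0, 0.02, 0.87, 0.01, 0, 0, 0]
   phi -353.7 cmd [606.55 -23.2  211.1 ]
[0.05, 0.23, 0, 0, 0, 0, 0.07, 0.46, 0, 0, 0, 0, 0.05, 0.7, 0, 0, 0, 0, 0, 0.92, 0.01, 0, 0, 0, -0.07, 1.14, 0.01, 0, 0, 0]
   phi -363.7 cmd [606.78 -31.74 211.1 ]
```

>>> jog_arm(rows=[0.05,0.23,0,0,0,0,0.07,0.46,0,0,0,0,0.05,0.7,0,0,0,0,0,0.92,0.01,0,0,0,-0.07,1.14,0.01,0,0,0])

```text
time_s: 8.15
eef_pos: [606.7, -30.5, 211.2]
tcp_rot: [[0.94, 0.342, -0.0], [0.342, -0.94, 0.004], [0.001, -0.004, -1.0]]
ft_force: [-0.4, 5.6, 1.5]
grip_width: 0.246
finger_force: 40.0
```

>>> jog_arm(rows=[0,0,0,0,0,0,0,0,0,0,0,0,0,0,0,0,0,0,0,0,0,0,0,0,0,0,0,0,0,0])

```text
time_s: 8.57
eef_pos: [606.6, -31.8, 211.2]
tcp_rot: [[0.94, 0.342, 0.0], [0.342, -0.94, -0.0], [0.0, 0.0, -1.0]]
ft_force: [-0.3, 1.2, 1.6]
grip_width: 0.246
finger_force: 40.0
```

```bash
python3 gen.py 606.78 -31.74 211.1 556.8 -28.6 50 -363.7 -1.4 4
```

```text
[-0.02, 0.04, 0, 0, 0, 0, -0.04, 0.08, 0, 0, 0, 0, -0.06, 0.11, 0, 0, 0, 0, -0.08, 0.15, 0, 0, 0, 0, -0.1, 0.18, 0, 0, 0, 0]
   phi -370.6999999999999 cmd [605.81 -37.84 211.1 ]
[-0.02, 0.04, 0, 0, 0, 0, -0.04, 0.07, 0, 0, 0, 0, -0.06, 0.11, 0, 0, 0, 0, -0.09, 0.14, 0, 0, 0, 0, -0.11, 0.17, 0, 0, 0, 0]
   phi -377.69999999999976 cmd [604.45 -43.76 211.1 ]
[-0.03, 0.03, 0, 0, 0, 0, -0.05, 0.06, 0, 0, 0, 0, -0.08, 0.09, 0, 0, 0, 0, -0.11, 0.12, 0, 0, 0, 0, -0.14, 0.15, 0, 0, 0, 0]
   phi -384.69999999999965 cmd [602.04 -49.43 211.1 ]
[-0.02, 0.03, 0, 0, 0, 0, -0.05, 0.06, 0, 0, 0, 0, -0.08, 0.09, 0, 0, 0, 0, -0.12, 0.11, 0, 0, 0, 0, -0.15, 0.14, 0.01, 0, 0, 0]
   phi -391.69999999999953 cmd [599.25 -54.91 210.8 ]
```

>>> jog_arm(rows=[-0.02,0.04,0,0,0,0,-0.04,0.08,0,0,0,0,-0.06,0.11,0,0,0,0,-0.08,0.15,0,0,0,0,-0.1,0.18,0,0,0,0])

```text
time_s: 8.98
eef_pos: [605.8, -37.7, 211.2]
tcp_rot: [[0.94, 0.342, 0.001], [0.342, -0.94, 0.001], [0.001, -0.0, -1.0]]
ft_force: [1.3, 4.1, 0.9]
grip_width: 0.25
finger_force: 40.0
```

>>> jog_arm(rows=[-0.02,0.04,0,0,0,0,-0.04,0.07,0,0,0,0,-0.06,0.11,0,0,0,0,-0.08,0.11,0,0,0,0,-0.08,0.11,0,0,0,0])

```text
time_s: 9.4
eef_pos: [605.1, -40.7, 211.2]
tcp_rot: [[0.94, 0.342, 0.002], [0.342, -0.94, 0.003], [0.003, -0.002, -1.0]]
ft_force: [3.4, 8.4, 1.8]
grip_width: 0.245
finger_force: 40.0
```

>>> jog_arm(rows=[-0.02,0.03,0,0,0,0,-0.03,0.05,0,0,0,0,-0.03,0.05,0,0,0,0,-0.03,0.05,0,0,0,0,-0.03,0.05,0,0,0,0])

```text
time_s: 9.82
eef_pos: [605.0, -41.0, 211.2]
tcp_rot: [[0.94, 0.342, 0.002], [0.342, -0.94, 0.005], [0.004, -0.004, -1.0]]
ft_force: [3.3, 12.3, 1.6]
grip_width: 0.25
finger_force: 40.0
```

>>> jog_arm(rows=[-0.02,0.03,0,0,0,0,-0.03,0.05,0,0,0,0,-0.03,0.05,0,0,0,0,-0.03,0.05,0,0,0,0,-0.03,0.05,0,0,0,0])

```text
time_s: 10.23
eef_pos: [604.9, -41.3, 211.2]
tcp_rot: [[0.939, 0.343, 0.003], [0.343, -0.939, 0.008], [0.006, -0.007, -1.0]]
ft_force: [5.0, 16.4, 0.7]
grip_width: 0.244
finger_force: 40.0
```

It's on the seat: force climbs with no motion, at (605,-41), which is where the rig's +x predicts. Now two turns counter-clockwise.

```bash
python3 gen.py 604.01 -45.2 211.1 556.75 -28.6 50 -14.1 10 14
```

```text
[0.23, -0.38, 0, 0, 0, 0, 0.33, -0.65, 0, 0, 0, 0, 0.37, -0.94, -0.01, 0, 0, 0, 0.37, -1.23, -0.01, 0, 0, 0, 0.31, -1.52, -0.01, 0, 0, 0]
   phi 35.9 cmd [597.15   0.83 211.4 ]
[-0.1, -0.27, 0, 0, 0, 0, -0.25, -0.52, 0, 0, 0, 0, -0.44, -0.74, 0, 0, 0, 0, -0.67, -0.92, -0.01, 0, 0, 0, -0.92, -1.06, -0.01, 0, 0, 0]
   phi 85.9 cmd [560.34  21.27 211.7 ]
[-0.28, -0.1, 0, 0, 0, 0, -0.56, -0.14, 0, 0, 0, 0, -0.85, -0.14, 0, 0, 0, 0, -1.14, -0.08, -0.01, 0, 0, 0, -1.41, 0.02, -0.01, 0, 0, 0]
   phi 135.9 cmd [520.8    6.24 212.  ]
[-0.25, 0.15, 0, 0, 0, 0, -0.47, 0.34, 0, 0, 0, 0, -0.65, 0.57, 0, 0, 0, 0, -0.79, 0.82, -0.01, 0, 0, 0, -0.89, 1.1, -0.01, 0, 0, 0]
   phi 185.9 cmd [506.99 -33.9  212.3 ]
[-0.04, 0.28, 0, 0, 0, 0, -0.04, 0.57, 0, 0, 0, 0, 0.02, 0.86, 0, 0, 0, 0, 0.12, 1.13, 0, 0, 0, 0, 0.27, 1.38, -0.01, 0, 0, 0]
   phi 235.9 cmd [528.77 -70.03 212.6 ]
[0.19, 0.22, 0, 0, 0, 0, 0.41, 0.4, 0, 0, 0, 0, 0.67, 0.54, 0, 0, 0, 0, 0.94, 0.64, 0, 0, 0, 0, 1.23, 0.68, -0.01, 0, 0, 0]
   phi 285.9 cmd [570.42 -76.58 212.9 ]
[0.29, 0, 0, 0, 0, 0, 0.58, -0.06, 0, 0, 0, 0, 0.85, -0.16, 0, 0,
[... 670 characters left out ...]
.1, 0, 0, 0, 0, -0.52, 0.25, -0.01, 0, 0, 0, -0.74, 0.44, -0.01, 0, 0, 0, -0.92, 0.67, -0.01, 0, 0, 0, -1.06, 0.92, -0.01, 0, 0, 0]
   phi 535.9 cmd [506.94 -24.98 214.1 ]
[-0.1, 0.28, 0, 0, 0, 0, -0.14, 0.56, -0.01, 0, 0, 0, -0.14, 0.85, -0.01, 0, 0, 0, -0.08, 1.14, -0.01, 0, 0, 0, 0.02, 1.41, -0.01, 0, 0, 0]
   phi 585.9 cmd [521.97 -64.52 214.4 ]
[0.15, 0.25, 0, 0, 0, 0, 0.34, 0.47, 0, 0, 0, 0, 0.56, 0.65, -0.01, 0, 0, 0, 0.82, 0.79, -0.01, 0, 0, 0, 1.09, 0.89, -0.01, 0, 0, 0]
   phi 635.9 cmd [561.83 -78.43 214.7 ]
[0.29, 0.04, 0, 0, 0, 0, 0.58, 0.04, 0, 0, 0, 0, 0.87, -0.02, -0.01, 0, 0, 0, 1.14, -0.12, -0.01, 0, 0, 0, 1.39, -0.27, -0.01, 0, 0, 0]
   phi 685.9 cmd [598.25 -56.56 215.  ]
```

>>> jog_arm(rows=[0.23,-0.38,0,0,0,0,0.33,-0.65,0,0,0,0,0.37,-0.94,-0.01,0,0,0,0.37,-1.23,-0.01,0,0,0,0.31,-1.52,-0.01,0,0,0])

```text
time_s: 10.65
eef_pos: [598.0, -0.5, 211.5]
tcp_rot: [[0.94, 0.341, 0.003], [0.341, -0.94, -0.004], [0.002, 0.004, -1.0]]
ft_force: [4.5, -3.6, 0.3]
grip_width: 0.248
finger_force: 40.0
```

>>> jog_arm(rows=[-0.1,-0.27,0,0,0,0,-0.25,-0.52,0,0,0,0,-0.44,-0.74,0,0,0,0,-0.67,-0.92,-0.01,0,0,0,-0.92,-1.06,-0.01,0,0,0])

```text
time_s: 11.07
eef_pos: [561.1, 21.3, 211.8]
tcp_rot: [[0.94, 0.342, 0.004], [0.342, -0.94, -0.001], [0.003, 0.002, -1.0]]
ft_force: [6.1, 0.3, -1.1]
grip_width: 0.247
finger_force: 40.0
```

>>> jog_arm(rows=[-0.28,-0.1,0,0,0,0,-0.56,-0.14,0,0,0,0,-0.85,-0.14,0,0,0,0,-1.14,-0.08,-0.01,0,0,0,-1.41,0.02,-0.01,0,0,0])

```text
time_s: 11.48
eef_pos: [521.0, 6.8, 212.0]
tcp_rot: [[0.94, 0.342, 0.003], [0.342, -0.94, 0.001], [0.003, -0.0, -1.0]]
ft_force: [5.0, 1.8, 0.1]
grip_width: 0.246
finger_force: 40.0
```

>>> jog_arm(rows=[-0.25,0.15,0,0,0,0,-0.47,0.34,0,0,0,0,-0.65,0.57,0,0,0,0,-0.79,0.82,-0.01,0,0,0,-0.89,1.1,-0.01,0,0,0])

```text
time_s: 11.9
eef_pos: [506.7, -32.9, 212.2]
tcp_rot: [[0.94, 0.342, 0.001], [0.342, -0.94, 0.003], [0.002, -0.002, -1.0]]
ft_force: [3.2, 5.8, -0.0]
grip_width: 0.245
finger_force: 40.0
```

>>> jog_arm(rows=[-0.04,0.28,0,0,0,0,-0.04,0.57,0,0,0,0,0.02,0.86,0,0,0,0,0.12,1.13,0,0,0,0,0.27,1.38,-0.01,0,0,0])

```text
time_s: 12.32
eef_pos: [527.5, -69.3, 212.5]
tcp_rot: [[0.94, 0.341, -0.003], [0.342, -0.94, 0.002], [-0.002, -0.003, -1.0]]
ft_force: [-2.2, 5.3, 2.1]
grip_width: 0.247
finger_force: 40.0
```

>>> jog_arm(rows=[0.19,0.22,0,0,0,0,0.41,0.4,0,0,0,0,0.67,0.54,0,0,0,0,0.94,0.64,0,0,0,0,1.23,0.68,-0.01,0,0,0])

```text
time_s: 12.73
eef_pos: [568.8, -77.1, 212.7]
tcp_rot: [[0.94, 0.341, -0.005], [0.341, -0.94, -0.001], [-0.005, -0.001, -1.0]]
ft_force: [-5.6, 0.5, 3.5]
grip_width: 0.246
finger_force: 40.0
```

>>> jog_arm(rows=[0.29,0,0,0,0,0,0.58,-0.06,0,0,0,0,0.85,-0.16,0,0,0,0,1.1,-0.31,0,0,0,0,1.32,-0.5,0,0,0,0])

```text
time_s: 13.15
eef_pos: [601.6, -50.6, 213.0]
tcp_rot: [[0.94, 0.341, -0.003], [0.341, -0.94, -0.004], [-0.004, 0.003, -1.0]]
ft_force: [-3.9, -5.0, 3.5]
grip_width: 0.246
finger_force: 40.0
```

>>> jog_arm(rows=[0.18,-0.22,-0.01,0,0,0,0.32,-0.48,-0.01,0,0,0,0.42,-0.75,-0.01,0,0,0,0.46,-1.04,-0.01,0,0,0,0.46,-1.33,-0.01,0,0,0])

```text
time_s: 13.57
eef_pos: [602.5, -8.4, 213.4]
tcp_rot: [[0.94, 0.341, 0.002], [0.341, -0.94, -0.004], [0.001, 0.005, -1.0]]
ft_force: [3.9, -4.6, 0.9]
grip_width: 0.245
finger_force: 40.0
```

>>> jog_arm(rows=[-0.06,-0.29,-0.01,0,0,0,-0.16,-0.56,-0.01,0,0,0,-0.31,-0.81,-0.01,0,0,0,-0.5,-1.03,-0.01,0,0,0,-0.73,-1.21,-0.01,0,0,0])

```text
time_s: 13.98
eef_pos: [569.8, 19.8, 213.7]
tcp_rot: [[0.94, 0.342, 0.004], [0.342, -0.94, -0.001], [0.004, 0.002, -1.0]]
ft_force: [6.1, 0.5, -0.2]
grip_width: 0.244
finger_force: 40.0
```

>>> jog_arm(rows=[-0.25,-0.14,-0.01,0,0,0,-0.53,-0.24,-0.01,0,0,0,-0.81,-0.28,-0.01,0,0,0,-1.1,-0.28,-0.01,0,0,0,-1.39,-0.22,-0.01,0,0,0])

```text
time_s: 14.4
eef_pos: [527.8, 12.4, 214.0]
tcp_rot: [[0.94, 0.342, 0.003], [0.342, -0.94, 0.001], [0.003, 0.0, -1.0]]
ft_force: [4.3, 2.1, 0.3]
grip_width: 0.244
finger_force: 40.0
```

>>> jog_arm(rows=[-0.27,0.1,0,0,0,0,-0.52,0.25,-0.01,0,0,0,-0.74,0.44,-0.01,0,0,0,-0.92,0.67,-0.01,0,0,0,-1.06,0.92,-0.01,0,0,0])

```text
time_s: 14.82
eef_pos: [506.7, -24.1, 214.2]
tcp_rot: [[0.94, 0.342, 0.001], [0.342, -0.94, 0.003], [0.002, -0.002, -1.0]]
ft_force: [3.4, 5.5, 0.6]
grip_width: 0.247
finger_force: 40.0
```

>>> jog_arm(rows=[-0.1,0.28,0,0,0,0,-0.14,0.56,-0.01,0,0,0,-0.14,0.85,-0.01,0,0,0,-0.08,1.14,-0.01,0,0,0,0.02,1.41,-0.01,0,0,0])

```text
time_s: 15.23
eef_pos: [520.9, -63.7, 214.3]
tcp_rot: [[0.94, 0.342, -0.002], [0.342, -0.94, 0.003], [-0.001, -0.003, -1.0]]
ft_force: [-1.5, 6.0, 2.7]
grip_width: 0.246
finger_force: 40.0
```

>>> jog_arm(rows=[0.15,0.25,0,0,0,0,0.34,0.47,0,0,0,0,0.56,0.65,-0.01,0,0,0,0.82,0.79,-0.01,0,0,0,1.09,0.89,-0.01,0,0,0])

```text
time_s: 15.65
eef_pos: [560.3, -78.5, 214.6]
tcp_rot: [[0.94, 0.341, -0.005], [0.341, -0.94, 0.0], [-0.004, -0.002, -1.0]]
ft_force: [-5.8, 2.2, 4.2]
grip_width: 0.244
finger_force: 40.0
```

>>> jog_arm(rows=[0.29,0.04,0,0,0,0,0.58,0.04,0,0,0,0,0.87,-0.02,-0.01,0,0,0,1.14,-0.12,-0.01,0,0,0,1.39,-0.27,-0.01,0,0,0])

```text
time_s: 16.07
eef_pos: [597.1, -58.0, 214.9]
tcp_rot: [[0.94, 0.341, -0.004], [0.341, -0.94, -0.003], [-0.004, 0.002, -1.0]]
ft_force: [-3.6, -3.7, 3.4]
grip_width: 0.247
finger_force: 40.0
```

>>> jog_arm(rows=[0,0,0,0,0,0,0,0,0,0,0,0,0,0,0,0,0,0,0,0,0,0,0,0,0,0,0,0,0,0])

```text
time_s: 16.48
eef_pos: [597.9, -56.8, 215.0]
tcp_rot: [[0.94, 0.341, 0.0], [0.341, -0.94, -0.0], [0.0, 0.0, -1.0]]
ft_force: [-0.8, -0.1, 1.4]
grip_width: 0.251
finger_force: 40.0
```

```bash
python3 gen.py 598.25 -56.56 215 556.75 -28.6 50 -34.1 4 1
```

```text
[0.09, -0.07, 0, 0, 0, 0, 0.17, -0.15, 0, 0, 0, 0, 0.26, -0.23, 0, 0, 0, 0, 0.33, -0.32, 0, 0, 0, 0, 0.4, -0.41, 0, 0, 0, 0]
   phi -14.100000000000001 cmd [605.32 -40.9  215.  ]
```

>>> jog_arm(rows=[0.09,-0.07,0,0,0,0,0.17,-0.15,0,0,0,0,0.26,-0.23,0,0,0,0,0.33,-0.32,0,0,0,0,0.4,-0.41,0,0,0,0])

```text
time_s: 16.9
eef_pos: [605.2, -41.0, 215.0]
tcp_rot: [[0.94, 0.342, -0.0], [0.342, -0.94, -0.001], [-0.0, 0.001, -1.0]]
ft_force: [-1.7, -5.0, 2.1]
grip_width: 0.241
finger_force: 40.0
```

>>> jog_arm(rows=[0,0,0,0,0,0,0,0,0,0,0,0,0,0,0,0,0,0,0,0,0,0,0,0,0,0,0,0,0,0])

```text
time_s: 17.32
eef_pos: [605.3, -40.5, 215.1]
tcp_rot: [[0.94, 0.342, 0.001], [0.342, -0.94, 0.001], [0.001, -0.001, -1.0]]
ft_force: [-0.3, -0.3, 3.4]
grip_width: 0.245
finger_force: 40.0
```

>>> jog_arm(rows=[0,0,0,0,0,0,0,0,0,0,0,0,0,0,0,0,0,0,0,0,0,0,0,0,0,0,0,0,0,0])

```text
time_s: 17.73
eef_pos: [605.2, -40.6, 215.0]
tcp_rot: [[0.94, 0.342, 0.0], [0.342, -0.94, 0.001], [0.001, -0.001, -1.0]]
ft_force: [0.2, 1.0, 4.0]
grip_width: 0.248
finger_force: 40.0
```

```bash
python3 -c "
from h import *
cv2.imwrite('pics/end.png',np.hstack([vision.grab_frame('side')[80:380,170:470],vision.grab_frame('top')[80:380,190:490]]))
print(status.get_obs()['qvel'].round(2))"
```

```text
[-0.08  0.1  -0.03  0.01  0.03  0.03]
```

View pics/end.png

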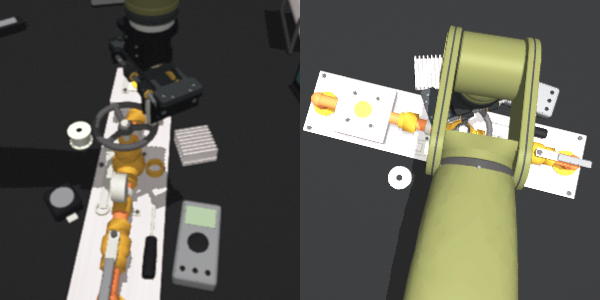

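The side view shows the gripper still holding the handle at about (150,110). The lever and all the loose items are where they started, and the arm is at rest.

```bash
python3 -c "
from station import arm
print(arm.sign_off())"
```

```text
the job is handed in; nothing more can be done
None
```

I screwed the valve shut onto its seat, backed it off two full turns (within about half a degree by the measured handle position), and handed the job in at about 18 s with the gripper still holding the handle, the wheel at rest, and the lever valve and other items untouched.

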